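# Shut the gift-box chute and restock it

## Task

Get the wooden gift-box dispenser ready for customers: first slide its blue gate fully shut, until the orange spring catch clicks up behind it. Then lower the green gift box gently, lid up, into the sloping chute behind the gate and let go, leaving the pink box and the other goods on the table where they are.

Things in the scene. Friction and masses are not known exactly. Their poses are not given: they have to be found in the camera images.
- dispenser: Wooden dispenser, fixed, 116 mm deep, 100 wide, 198 high. Origin: on the table under its middle; front faces its -x, z up. A slippery white chute slopes down at 30 deg to the front. From its back board a 76 mm wide roof juts over the chute at 190 to 198 mm, to local x = -0.011: an upright gripper hits it; lean the tool back 30 deg, square to the chute floor, fingers pointing down and to local +x.
- chute (a point): Middle of the lower end of the chute floor, on its surface, 48 mm above the table. x axis runs up the floor, y = dispenser's +y, z square out of the floor. Clear floor: x 0 to 0.080 (28 mm high stop there), y -0.042 to 0.042 between 6 mm high rails. Lips 24 mm high at x = 0 leave a 68 mm mouth; the gate slides along y just in front of them, its plane at x = -0.0075.
- gate (a joint): Opening of the blue gate, m: 0 = right home at the rubber block, up to 0.080 open, growing to the dispenser's +y. The gate is a plate 88 mm long (y), 24 mm high, sliding stiffly (4 to 6 N of friction) in an aluminium track. Shut and caught it reads 0 to 0.003.
- gate_tab (a point): Middle of the top end of the gate's black push tab: 12 mm thick along y, 10 mm along the chute's x, standing 30 mm above the gate's top edge, along the z axis of point chute. Push its +y side towards -y to shut the gate. In the frame of point chute it lies at x = -0.0075, z = 0.054, y = 0.020 + the gate's opening.
- catch (a joint): How far the orange spring catch is pressed down into the track, m: about 0.008 while the gate lies over it, 0 when it has sprung up behind the gate's trailing (+y) end. It works by itself (2 to 4 N spring) once the gate is within 3 mm of home.
- catch_top (a point): Top of the orange catch, 12 mm long, at y = 0.053 in the frame of point chute; it rises 8 mm when it clicks.
- green_box: The green gift box with a pale ribbon, to be loaded: square, 55 mm wide at the lid (lid 22 to 35 mm high, body below it 52 mm wide), 35 mm high, about 80 g, lid fixed. Origin: centre of its underside, z up. Its sides are turned +20 degrees from its own axes.
- green_box_lid (a point): Middle of the green box's lid, 28.5 mm above its underside; x and y axes square to the box's sides (grasp across either), z up.
- pink_box: The pink gift box, same size and shape as the green one; stays on the table. Origin: centre of its underside.
- tape_roll: Roll of tape lying flat, 102 mm across, 25 mm high; stays. Origin: centre of its underside.
- stock_pad: Pale writing pad lying flat, 102 x 145 x 9 mm; stays. Origin: centre of its underside.
- coaster_pack: Round pale pack of coasters, 95 mm across, 41 mm high, near the back stand; stays. Origin: centre of its underside.
- bracelet_card: Flat white card with a bead bracelet, 56 x 80 x 11 mm; stays. Origin: centre of its underside.
- orange_bangle: Orange ring bangle lying flat, 54 mm across, 6 mm high; stays. Origin: centre of its underside.

How it is judged:
By the outcome, as a careful person would: the job done as asked, in the order asked, and still so for the second after the job is handed in, with the robot touching nothing.
It also fails if it takes over 54 s, if anything falls off the work surface, if the arm or the gripper's body presses on something with over 40 N, if the wrist force passes 120 N, or if a joint passes its speed limit or range.

## Robot

A 6-joint arm with a two-finger parallel gripper is mounted at the origin on a cart in front of the work surface, level with it; the furniture and walls round the work are solid. World frame = base frame: x ahead of the robot, y to its left, z up, the work surface at z = 0. Lengths are in mm, angles in rad, forces in N, time in s.
With the tool pointing down it reaches from about 275 to 750 mm from the base axis. Payload 10.2 kg.
Tool frame: the origin (TCP) lies on the centre line of the jaws, within the pads' length; the fingertips stand 25 mm ahead of it and the grasp point (between the pads) lies 6 mm ahead of it; z points along the fingers, y is the line along which they close (so a half turn about z gives the same grasp; the last joint's range is limited). The gripper opens to 85 mm and grips with 20 to 120 N. Pads are 22 mm wide; open, the fingers measure 114 mm over their backs; the gripper's body (76 mm by 85 mm) begins 54 mm behind the grasp point. The pads swing forward as they close: fully open they stand 13 mm farther back than shut.
Start: joints at [-1.512, 0.313, 1.498, -0, 1.331, -0.223], TCP at [145.982, -504.302, 256.294] pointing down, gripper open.
Joint ranges: [-2.94, 2.94], [-0.97, 2.17], [0.19, 2.56], [-1.23, 4.37], [0.02, 3.11], [-2.88, 2.88]. Speed limits (rad/s): [2.39, 2.39, 3.01, 3.14, 3.14, 3.14].

## Interface

Orientations are given as a unit quaternion [w, x, y, z].
In Python, from plant import robot gives the robot as it stands. The module is installed in compiled form; this text tells all that it offers.
- The arm moves only by the tool send_rows, never from a script. Its argument "plan" is a list of rows, each a list of 5 numbers: the shift along the tool's x, y, z in units of 50 mm (1.0 is 50 mm), then the turn about the tool's z in units of 5 degrees (1.0 is 5 degrees), then the closure in counts, from 0 (fully open) to 255 (shut). A call has 1 to 5 rows; each row is the pose to reach, as a shift and turn from the pose commanded when the call began, along the tool's axes at that moment; what a row does not reach only later rows make up. A row lasts 1/10 s, in which the tool goes at most 50 mm and 8.59 degrees, less where a joint would pass 70% of its speed; a pose out of reach is approached as far as the arm can. A call with a gripper value outside its range is refused whole. The fingers move at their own pace and stop on an object; "newtons" is the grip in N (left out, the last holds). Time passes only in rows, so rows that repeat a pose let the fingers close. It gives the time, the measured TCP pose, the force, the opening and the grip force at its end, in the units of the state.
- robot.state(): the state, without advancing time (a new reading comes with each control period).
- robot.get_image(name): name is "side" or "top" or "wrist"; returns (picture, depth): 420x560x3 uint8, blue, green, red; 420x560 float32, mm along the optical axis (not along the pixel's ray), 0 where there is no reading.
- robot.camera_model(name): a dict with "vertical_fov" (degrees; the focal length in pixels is half the picture's height over the tangent of half this angle, whatever the lens; pixels are square), "cx", "cy" (the principal point, pixels), "k1" (the pictures are not rectified: a ray, as slopes to the right and down, at radius r is drawn at 1 + k1 r^2 times it, then the intrinsics apply), "view" (4x4, takes a point from world to camera coordinates). Camera axes: x right, y down, z forward; pixel columns grow to the right and rows downward; lengths in mm; the calibration is good to about 2 mm. A picture is of the moment at which its call begins: read the wrist's pose just before it. camera_model takes no time and is no camera call; for the wrist camera it gives the pose at the moment of the call.
- robot.close_job(): hands the job in; it is judged then, once.
The state is a dict: "t": time; "joint_pos": joint angles; "joint_velocities": joint speeds; "tau": joint torques, N m; "position": TCP position; "tool_rot": TCP orientation; "ft_force": force on the tool from outside, world axes, zero at the start; "moment": the same for the moment, N m; "finger_gap": opening from 0.0 (shut) to 1.0 (fully open); "gripper_force": force on a finger pad.
Only numpy, scipy, OpenCV 4.12 (cv2) and the standard library are available. Lean on these libraries where they do the work, as an engineer would, in place of code of your own. Each camera call takes 0.05 s, during which the arm holds its last target. There are 200 camera calls.

## Working session

There is one attempt and no reset: what is moved stays moved. The work goes in short steps, Python scripts to look and compute and a tool call to move; the robot and the scene stay as the last step left them, time stands still between calls to the robot, and variables do not carry over. Pictures are saved under pics/ and viewed, at most 10 in all, crops included, and the job is handed in when it is done.

Besides the shell and the picture viewer there is one more tool, called by a JSON object that holds its "method" and its "body". send_rows: Moves the arm, as the interface text tells. Its arguments: {"type":"object","properties":{"plan":{"type":"array"},"newtons":{"type":"number"}},"required":["plan"]}

```bash
mkdir -p pics; cat > h.py <<'E'
import numpy as np, cv2
from plant import robot
from scipy.spatial.transform import Rotation as R
def snap(n,f):
    m=robot.camera_model(n); im,d=robot.get_image(n)
    cv2.imwrite(f'pics/{f}.png',im); np.savez(f'pics/{f}.npz',d=d,V=np.array(m['view']),p=[m['vertical_fov'],m['cx'],m['cy'],m['k1']])
def K(p): 
    f=210/np.tan(np.radians(p[0]/2)); return np.array([[f,0,p[1]],[0,f,p[2]],[0,0,1.]])
def ray(f,u,v):
    z=np.load(f'pics/{f}.npz'); p=z['p']
    s=cv2.undistortPoints(np.array([[[u,v]]],float),K(p),np.array([p[3],0,0,0.]))[0,0]
    return z,s
def world(f,u,v,zw=None):
    """pixel->world by depth (median 3x3), or by plane z=zw"""
    z,s=ray(f,u,v); Vi=np.linalg.inv(z['V'])
    if zw is None:
        d=z['d'][int(v)-1:int(v)+2,int(u)-1:int(u)+2]; d=np.median(d[d>0]) if (d>0).any() else np.nan
        return (Vi@[s[0]*d,s[1]*d,d,1])[:3]
    o=Vi[:3,3]; r=Vi[:3,:3]@[s[0],s[1],1]
    return o+r*(zw-o[2])/r[2]
def pix(f,P):
    z=np.load(f'pics/{f}.npz'); p=z['p']; V=z['V']
    return cv2.projectPoints(np.array(P,float).reshape(-1,3),cv2.Rodrigues(V[:3,:3])[0],V[:3,3],K(p),np.array([p[3],0,0,0.]))[0][:,0]
def tool():
    s=robot.state(); q=s['tool_rot']; return np.array(s['position']),R.from_quat([q[1],q[2],q[3],q[0]]).as_matrix()
E
python3 - <<'E'
from h import *
s=robot.state(); print(s); print(tool()[1].round(3))
snap('top','top1'); snap('side','side1')
E
```

```text
{'t': 0.0, 'joint_pos': array([-1.51238545e+00,  3.13427706e-01,  1.49845375e+00, -3.28483317e-05,
        1.33100372e+00, -2.23399721e-01]), 'joint_velocities': array([ 0.00030585,  0.00045573,  0.00014721, -0.00187156, -0.00095788,
        0.00046189]), 'tau': array([-4.90345002e-06, -4.12262464e+01, -2.59742564e+01, -1.92603352e-04,
        4.16200128e-03, -1.46199307e-05]), 'position': array([ 145.96717368, -504.05548143,  255.74019322]), 'tool_rot': array([-6.45374227e-04,  9.90088506e-01,  1.40443344e-01,  3.73547401e-05]), 'ft_force': array([ 0.8205506 ,  0.02028071, -0.70456837]), 'moment': array([ 0.01632523, -0.03140811,  0.02268921]), 'gripper_force': 0.0, 'finger_gap': 0.9983551773846332}
[[ 0.961  0.278 -0.   ]
 [ 0.278 -0.961  0.001]
 [ 0.    -0.001 -1.   ]]
```

View pics/top1.png

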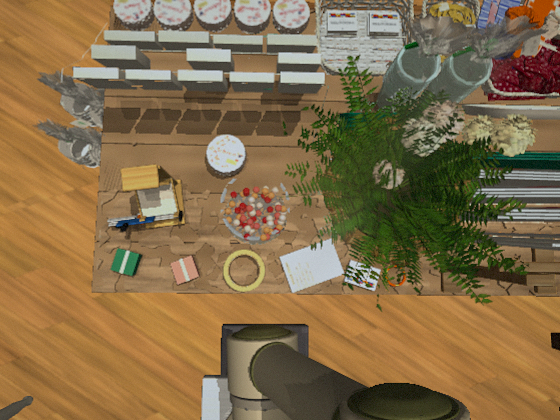

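View pics/side1.png

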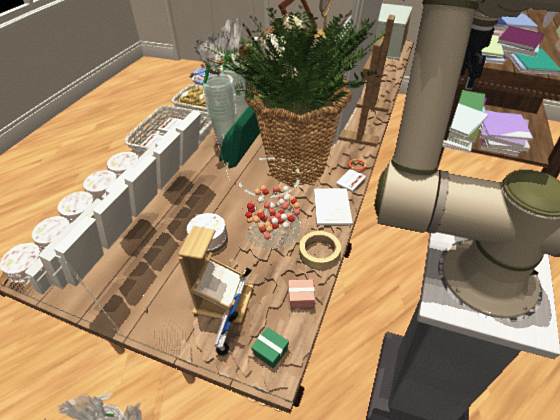

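```bash
python3 - <<'E'
from h import *
def pr(f,L):
    for n,u,v in L: print(f,n,world(f,u,v).round(0))
pr('top1',[('green',128,256),('pink',184,269),('tape',229,268),('pad',312,266),('coaster',226,153),('roof',140,177),('gateend',112,220),('gateL',130,220),('disp R',180,215),('bowl',256,212),('card',362,276),('bangle',398,281),('edge',110,291),('edge2',200,293),('plant',388,175),('plant2',330,170),('plantR',470,290),('plant3',300,200),('base',262,355),('stand',135,190),('backstand',140,80)])
pr('side1',[('green',270,347),('pink',302,293),('roof',197,242),('tabend',222,348),('bowl',275,215),('plantbasket',300,140),('disp base',205,312),('basket bottom',305,185)])
for f in('top1','side1'):
    z=np.load(f'pics/{f}.npz'); print(z['p'],np.linalg.inv(z['V'])[:3].round(2))
for f,(a,b,c,d) in {'top1':(85,210,150,300),'side1':(170,330,220,380)}.items():
    im=cv2.imread(f'pics/{f}.png')[c:d,a:b]; s=600//im.shape[0]; s=min(s,800//im.shape[1])
    cv2.imwrite(f'pics/{f}c.png',cv2.resize(im,None,fx=s,fy=s,interpolation=cv2.INTER_CUBIC)); print(f,s)
E
```

```text
top1 green [441. 341.  35.]
top1 pink [411. 205.  35.]
top1 tape [414.  98.  15.]
top1 pad [ 421. -109.    9.]
top1 coaster [699. 111.  44.]
top1 roof [603. 273. 197.]
top1 gateend [527. 381.  46.]
top1 gateL [527. 337.  49.]
top1 disp R [540. 215.  59.]
top1 bowl [552.  33.  41.]
top1 card [ 411. -147.  361.]
top1 bangle [ 405. -194.  400.]
top1 edge [354. 392.  -2.]
top1 edge2 [351. 171.  -7.]
top1 plant [ 577. -188.  380.]
top1 plant2 [ 608. -110.  274.]
top1 plantR [ 393. -303.  405.]
top1 plant3 [590. -79.  -2.]
top1 base [271.  15. 297.]
top1 stand [576. 283. 194.]
top1 backstand [803. 276. 224.]
side1 green [424. 357.  36.]
side1 pink [406. 215.  35.]
side1 roof [601. 278. 198.]
side1 tabend [520. 384.  15.]
side1 bowl [531.  53.  84.]
side1 plantbasket [ 531. -135.  184.]
side1 disp base [596. 319.   9.]
side1 basket bottom [ 525. -173.    1.]
[5.50478378e+01 2.73108226e+02 2.08151518e+02 2.19456322e-03] [[ 1.00000e-02 -9.90000e-01  1.30000e-01  4.35410e+02]
 [-1.00000e+00 -1.00000e-02 -3.00000e-02  1.93200e+01]
 [ 3.00000e-02 -1.30000e-01 -9.90000e-01  1.02792e+03]]
[ 5.66147007e+01  2.82457130e+02  2.10628913e+02 -7.55215730e-02] [[-9.4000e-01 -2.3000e-01  2.6000e-01  2.6259e+02]
 [-3.5000e-01  6.6000e-01 -6.7000e-01  6.7995e+02]
 [-2.0000e-02 -7.2000e-01 -7.0000e-01  7.6266e+02]]
top1 4
side1 3
```

View pics/side1c.png

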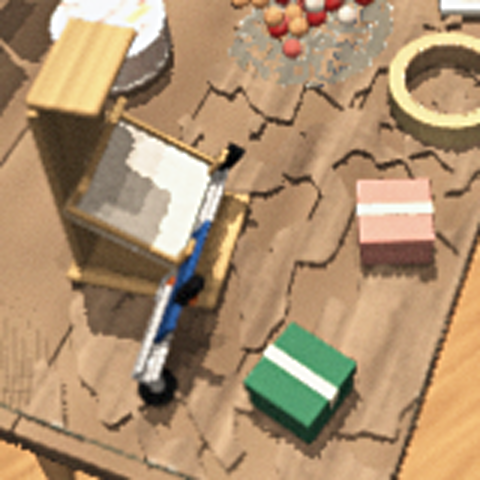

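```bash
python3 - <<'E'
from h import *
p,r=tool(); 
for P in [(310,0,300),(380,330,300)]: print(((np.array(P)-p)@r/50).round(2))
E
```

```text
[ 5.95 -8.77 -0.87]
[  9.14 -14.72  -0.86]
```

{"method": "send_rows", "body": {"plan": [[0.54,-0.8,-0.08,0,0],[1.08,-1.6,-0.16,0,0],[1.62,-2.4,-0.24,0,0],[2.16,-3.2,-0.32,0,0],[2.7,-4.0,-0.4,0,0]]}}

```text
t: 0.6
position: [220.1, -272.7, 276.1]
tool_rot: [-0.0, 0.99, 0.14, 0.0]
ft_force: [0.8, -0.6, 0.9]
finger_gap: 0.997
gripper_force: 0.0
```

{"method": "send_rows", "body": {"plan": [[0.54,-0.8,-0.08,0,0],[1.08,-1.6,-0.16,0,0],[1.62,-2.4,-0.24,0,0],[2.16,-3.2,-0.32,0,0],[2.7,-4.0,-0.4,0,0]]}}

```text
t: 1.1
position: [293.9, -43.4, 296.5]
tool_rot: [0.0, 0.99, 0.14, 0.0]
ft_force: [1.2, -1.3, 0.7]
finger_gap: 1.001
gripper_force: 0.0
```

{"method": "send_rows", "body": {"plan": [[0.6,-0.8,0,0,0],[1.2,-1.6,0,0,0],[1.8,-2.4,0,0,0],[2.4,-3.2,0,0,0],[2.6,-4.0,0,0,0]]}}

```text
t: 1.6
position: [363.9, 185.4, 295.8]
tool_rot: [0.0, 0.99, 0.141, -0.0]
ft_force: [0.3, -0.9, 0.4]
finger_gap: 1.003
gripper_force: 0.0
```

{"method": "send_rows", "body": {"plan": [[0.7,-1.0,0,0,0],[1.2,-1.8,0,0,0],[1.2,-1.8,0,0,0]]}}

```text
t: 1.9
position: [395.9, 289.7, 295.1]
tool_rot: [-0.0, 0.99, 0.142, -0.001]
ft_force: [0.3, -0.4, -0.3]
finger_gap: 0.997
gripper_force: 0.0
```

```bash
python3 - <<'E'
from h import *
snap('wrist','w1'); p,r=tool(); print(p.round(1),r.round(3))
z=np.load('pics/w1.npz'); Vi=np.linalg.inv(z['V']); print(z['p'],(r.T@(Vi[:3,3]-p)).round(1),(r.T@Vi[:3,:3]).round(3))
print(pix('w1',[(441,341,35),(527,381,46),(601,278,198),(520,270,60)]).round())
E
```

```text
[395.9 288.5 295.2] [[ 0.96   0.281 -0.002]
 [ 0.281 -0.96  -0.   ]
 [-0.002 -0.    -1.   ]]
[ 6.26313013e+01  2.74228722e+02  2.02912686e+02 -8.38785109e-02] [  68.7   -1.6 -117.5] [[ 0.001 -0.963 -0.269]
 [ 1.     0.001 -0.001]
 [ 0.001 -0.269  0.963]]
[[ 241.  117.]
 [ 224.   21.]
 [ 399. -117.]
 [ 331.   59.]]
```

View pics/w1.png

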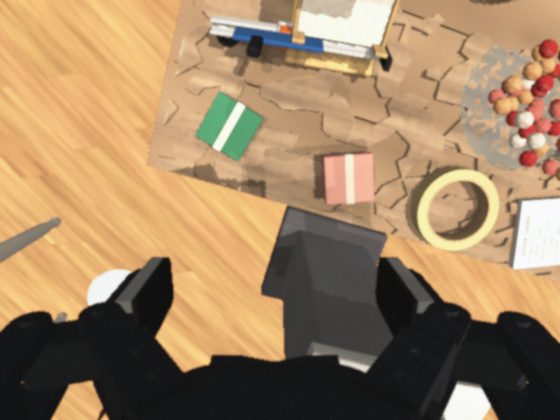

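{"method": "send_rows", "body": {"plan": [[0.6,-0.25,-0.25,0,0],[1.3,-0.5,-0.5,0,0],[1.3,-0.5,-0.5,0,0],[1.3,-0.5,-0.5,0,0]]}}

```text
t: 2.35
position: [451.4, 327.2, 320.8]
tool_rot: [0.0, 0.99, 0.14, -0.001]
ft_force: [-0.4, 0.1, 0.1]
finger_gap: 0.999
gripper_force: 0.0
```

```bash
python3 - <<'E'
from h import *
snap('wrist','w2'); im=cv2.imread('pics/w2.png')
print(tool()[0].round(1),pix('w2',[(441,341,35),(527,381,46),(601,278,198),(520,270,60)]).round())
cv2.imwrite('pics/w2c.png',cv2.resize(im[0:300,110:510],None,fx=2,fy=2,interpolation=cv2.INTER_CUBIC))
E
```

```text
[451.  327.  320.9] [[261. 171.]
 [247.  89.]
 [412.  12.]
 [343. 124.]]
```

View pics/w2c.png

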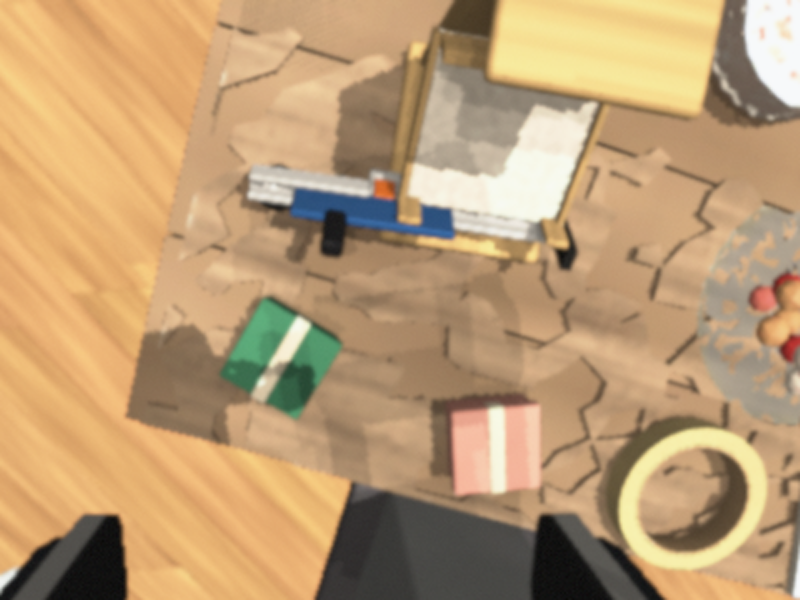

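```bash
python3 - <<'E'
from h import *
f='w2'; W=lambda u,v,z=None: world(f,110+u/2,v/2,z)
a,b=W(488,80,198),W(702,115,198); print('roof',a.round(1),b.round(1),np.linalg.norm(a-b), W(510,70),W(680,95))
y=(a-b)[:2]/np.linalg.norm((a-b)[:2]); x=np.array([y[1],-y[0]]); print('yaw',np.degrees(np.arctan2(x[1],x[0])))
o=(a+b)[:2]/2+11*x; print('origin',o)
c,s=x; Rz=np.array([[c,-s,0],[s,c,0],[0,0,1]])
L=lambda P:((np.array(P)-[o[0],o[1],0])@Rz).round(1)
for n,u,v in [('tab',334,217),('tab2',334,225),('lipL',409,207),('lipR',555,232),('gateLtop',298,205),('gateRtop',448,228),('floor a',430,180),('floor b',560,200),('floor c',440,90),('floor d',580,120),('catch',383,187),('backL',440,35)]: print(n,L(W(u,v)))
B=np.array([W(u,v,35) for u,v in [(268,297),(342,345),(300,418),(222,370)]])
print('green',B.mean(0).round(1),[np.linalg.norm(B[i]-B[(i+1)%4]).round(1) for i in range(4)],[np.degrees(np.arctan2(*(B[(i+1)%4]-B[i])[[1,0]])).round(1) for i in range(4)],W(255,350),W(310,365))
E
```

```text
roof [572.7 308.7 198. ] [584.6 235.6 198. ] 74.05589236461913 [577.81577135 302.73579857 197.76356788] [588.10899239 245.33350132 197.9763677 ]
yaw 9.263820905171322
origin [589.47453375 273.9278594 ]
tab [-61.4  80.6  72.3]
tab2 [-65.3  80.1  79.4]
lipL [-51.4  41.5  58.9]
lipR [-54.1 -38.2  61.4]
gateLtop [-57.5 100.1  61.6]
gateRtop [-59.6  19.8  63. ]
floor a [-35.9  31.8  53.7]
floor b [-36.8 -40.3  53.1]
floor c [ 5.7 36.4 77.3]
floor d [  1.8 -36.   75.2]
catch [-41.8  54.9  34.7]
backL [26.5 42.3 94.9]
green [428.9 349.6  35. ] [np.float64(51.7), np.float64(51.8), np.float64(55.3), np.float64(52.1)] [np.float64(-107.2), np.float64(166.8), np.float64(73.3), np.float64(-17.2)] [429.10146333 366.89910479  34.84779673] [429.36668421 333.00348731  34.7532954 ]
```

```bash
cat >> h.py <<'E'
O=np.array([589.5,273.9,0]); YAW=np.radians(9.3)
RD=R.from_euler('z',YAW).as_matrix()
def disp(P): return O+RD@np.array(P,float)
CH=np.array([-45.5,0,48.]); RC=R.from_euler('y',-30,degrees=True).as_matrix()
def chute(P): return disp(CH+RC@np.array(P,float))
def units(P):  # shift in tool units
    p,r=tool(); return ((np.array(P)-p)@r/50).round(2)
E
python3 - <<'E'
from h import *
print(chute([-7.5,80,54]),pix('w2',[chute([-7.5,80,54]),chute([0,38,24]),chute([0,-38,24]),chute([80,38,0])])*2-[220,0])
for P in [(-73,125,170),(-73,125,97)]: print(disp(P),units(disp(P)))
E
```

```text
[498.61483897 340.08253267  91.0153718 ] [[331.24563716 253.75076271]
 [416.15566773 219.69161857]
 [557.95138563 238.73366897]
 [445.93256558  45.92343745]]
[497.25905506 385.45988561 170.        ] [ 1.22 -0.87  3.02]
[497.25905506 385.45988561  97.        ] [ 1.22 -0.87  4.48]
```

{"method": "send_rows", "body": {"plan": [[0.3,-0.25,0.7,0.7,255],[0.6,-0.5,1.4,1.4,255],[0.9,-0.7,2.1,1.4,255],[1.2,-0.85,2.8,1.4,255],[1.2,-0.85,3.0,1.4,255]], "newtons": 30}}

```text
t: 2.9
position: [496.0, 384.7, 167.4]
tool_rot: [0.001, 0.997, 0.08, -0.003]
ft_force: [-0.4, -1.0, -0.9]
finger_gap: 0.144
gripper_force: 0.0
```

```bash
python3 - <<'E'
from h import *
s=robot.state(); print(s['t'],s['position'],s['finger_gap'],tool()[1].round(3),units(disp((-73,125,97))))
snap('side','s2'); im=cv2.imread('pics/s2.png')
u=pix('s2',[disp((-73,100,90))])[0].astype(int); print(u)
cv2.imwrite('pics/s2c.png',cv2.resize(im[u[1]-110:u[1]+50,u[0]-90:u[0]+90],None,fx=3,fy=3,interpolation=cv2.INTER_CUBIC))
E
```

```text
2.9 [496.03744376 384.66659611 167.35215928] 0.14372614656830676 [[ 0.987  0.159 -0.006]
 [ 0.159 -0.987 -0.003]
 [-0.006  0.002 -1.   ]] [ 0.04 -0.01  1.41]
[231 322]
```

Descend, then push towards -y (tool +y) in careful steps.

{"method": "send_rows", "body": {"plan": [[0,0,0.7,0,255],[0,0,1.35,0,255],[0,0,1.35,0,255]]}}

```text
t: 3.25
position: [495.4, 384.1, 101.9]
tool_rot: [0.001, 0.997, 0.079, -0.003]
ft_force: [-0.2, -0.4, 0.6]
finger_gap: -0.001
gripper_force: 0.0
```

{"method": "send_rows", "body": {"plan": [[0,0.2,0,0,255],[0,0.4,0,0,255],[0,0.6,0,0,255],[0,0.8,0,0,255]]}}

```text
t: 3.65
position: [504.2, 346.3, 106.0]
tool_rot: [-0.002, 0.997, 0.079, 0.002]
ft_force: [-1.9, 7.4, 4.7]
finger_gap: -0.002
gripper_force: 3.7
```

```bash
python3 - <<'E'
from h import *
snap('side','s3'); im=cv2.imread('pics/s3.png')
u=pix('s3',[disp((-73,80,90))])[0].astype(int); print(u)
cv2.imwrite('pics/s3c.png',cv2.resize(im[u[1]-100:u[1]+50,u[0]-100:u[0]+100],None,fx=4,fy=4,interpolation=cv2.INTER_CUBIC))
s=robot.state(); print(s['position'],s['ft_force'],((s['position']-O)@RD).round(1))
E
```

```text
[233 313]
[504.46733425 345.10025395 105.96131028] [-0.5648347   4.87043283  4.20602572] [-72.4  84.  106. ]
```

View pics/s3c.png

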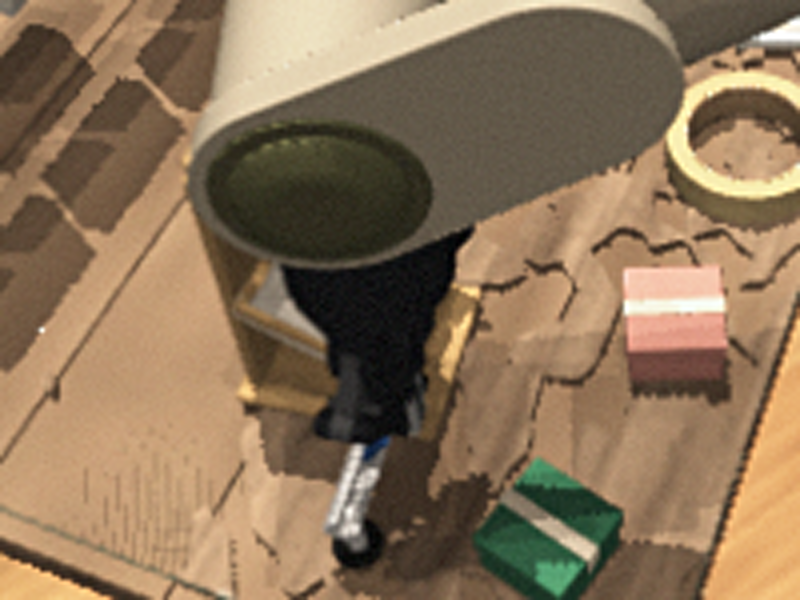

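```bash
python3 - <<'E'
from h import *
for y in (70,80,90,104): print(y,((pix('s3',[chute([-7.5,y,24])])[0]-[133,213])*4).round())
for P in [(-72,84,81),(-72,99,81),(-72,69,81)]: print(((pix('s3',[disp(P)])[0]-[133,213])*4).round())
E
```

```text
70 [398. 409.]
80 [392. 426.]
90 [386. 444.]
104 [378. 469.]
[402. 420.]
[393. 446.]
[410. 393.]
```

{"method": "send_rows", "body": {"plan": [[0,0.15,0.02,0,255],[0,0.3,0.04,0,255],[0,0.45,0.06,0,255],[0,0.6,0.06,0,255]]}}

```text
t: 4.1
position: [509.0, 317.1, 102.7]
tool_rot: [-0.001, 0.997, 0.08, 0.002]
ft_force: [-0.7, 6.1, 5.2]
finger_gap: -0.001
gripper_force: 3.5
```

{"method": "send_rows", "body": {"plan": [[0,0.08,0,0,255],[0,0.16,0,0,255],[0,0.24,0,0,255],[0,0.24,0,0,255]]}}

```text
t: 4.5
position: [510.8, 304.6, 102.3]
tool_rot: [-0.001, 0.997, 0.079, 0.001]
ft_force: [-1.1, 2.6, 3.1]
finger_gap: 0.001
gripper_force: 1.5
```

```bash
python3 - <<'E'
from h import *
snap('wrist','w3'); im=cv2.imread('pics/w3.png')
p,r=tool(); print(((p-O)@RD).round(1),robot.state()['ft_force'])
cv2.imwrite('pics/w3.png',im)
print(pix('w3',[chute([-7.5,y,24]) for y in (-44,44,53,80)]).round())
snap('top','top3'); print(pix('top3',[chute([-7.5,y,24]) for y in (-44,44,53,80)]).round())
E
```

```text
[-72.8  43.1 102. ] [-0.03850329  1.79429016  2.23971929]
[[453. 235.]
 [274. 236.]
 [255. 236.]
 [199. 236.]]
[[177. 217.]
 [140. 223.]
 [137. 223.]
 [125. 225.]]
```

View pics/w3.png

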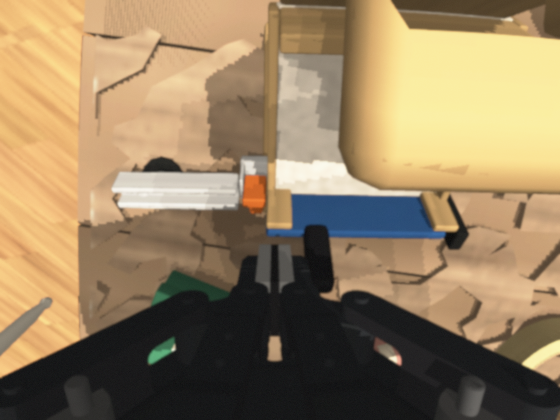

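{"method": "send_rows", "body": {"plan": [[0,0.04,0,0,255],[0,0.08,0,0,255],[0,0.08,0,0,255]]}}

```text
t: 4.9
position: [510.9, 301.9, 101.3]
tool_rot: [-0.001, 0.997, 0.08, 0.001]
ft_force: [-0.6, 9.9, 3.8]
finger_gap: 0.001
gripper_force: 5.2
```

```bash
python3 - <<'E'
from h import *
p,r=tool(); print(((p-O)@RD).round(1),robot.state()['ft_force'])
E
```

```text
[-73.1  40.3 101.3] [-0.6100706   9.87254307  3.79112162]
```

{"method": "send_rows", "body": {"plan": [[0,0.03,0,0,255],[0,0.06,0,0,255],[0,0.06,0,0,255]]}}

```text
t: 5.2
position: [510.9, 301.1, 101.4]
tool_rot: [-0.003, 0.997, 0.08, 0.001]
ft_force: [-1.3, 23.5, 3.2]
finger_gap: -0.001
gripper_force: 11.8
```

{"method": "send_rows", "body": {"plan": [[0,-0.15,0,0,255],[0,-0.3,0,0,255],[0,-0.4,-0.8,0,255],[0,-0.4,-1.6,0,128],[0,-0.4,-2.4,0,0]]}}

```text
t: 5.7
position: [507.9, 317.2, 221.8]
tool_rot: [0.001, 0.997, 0.08, -0.001]
ft_force: [0.1, 1.1, 0.0]
finger_gap: 0.334
gripper_force: 0.0
```

```bash
python3 - <<'E'
from h import *
p,r=tool(); print(((p-O)@RD).round(1),p,robot.state()['ft_force'])
snap('wrist','w4'); q=pix('w4',[chute([-7.5,y,24]) for y in (-44,44,53)]+[(429,350,35)]); print(q.round())
im=cv2.imread('pics/w4.png'); cv2.imwrite('pics/w4c.png',cv2.resize(im[100:310,130:430],None,fx=2.6,fy=2.6,interpolation=cv2.INTER_CUBIC))
E
```

```text
[-73.6  55.9 221.8] [507.87121247 317.16921905 221.75228693] [0.05558289 1.06616177 0.00233131]
[[397. 181.]
 [290. 181.]
 [278. 181.]
 [228. 258.]]
```

```bash
python3 - <<'E'
from h import *
for f in('w2','w3','w4'):
    im=cv2.imread(f'pics/{f}.png'); h=cv2.cvtColor(im,cv2.COLOR_BGR2HSV)
    q=pix(f,[chute([-7.5,53,0])])[0].astype(int); m=np.zeros(h.shape[:2],bool)
    m[q[1]-45:q[1]+25,q[0]-40:q[0]+40]=True; m&=(h[...,0]>3)&(h[...,0]<14)&(h[...,1]>200)&(h[...,2]>170)
    v,u=np.nonzero(m); P=np.array([world(f,a,b) for a,b in zip(u,v)])
    C=((P-O)@RD-CH)@RC; print(f,q,len(u),np.percentile(C,[5,50,95],axis=0).round(1).tolist())
# green box corners from mask
im=cv2.imread('pics/w4.png'); h=cv2.cvtColor(im,cv2.COLOR_BGR2HSV)
E
```

```text
w2 [302 102] 27 [[-3.8, 52.1, -16.9], [-3.4, 54.4, -11.4], [-3.0, 57.8, -7.7]]
w3 [256 200] 474 [[-8.5, 50.1, -12.5], [-3.5, 54.6, -2.7], [-3.1, 58.7, 3.4]]
w4 [278 162] 139 [[-19.4, 50.6, -10.9], [-3.7, 54.8, -2.3], [-3.1, 58.3, 3.3]]
```

{"method": "send_rows", "body": {"plan": [[-0.18,0.84,-0.48,0,0],[-0.36,1.68,-0.96,0,0],[-0.54,2.52,-1.44,0,0],[-0.72,3.36,-1.92,0,0],[-0.9,4.2,-2.4,0,0]]}}

```text
t: 6.25
position: [496.5, 101.1, 341.3]
tool_rot: [0.0, 0.997, 0.08, -0.001]
ft_force: [1.2, -0.3, -0.4]
finger_gap: 1.002
gripper_force: 0.0
```

{"method": "send_rows", "body": {"plan": [[0,0.1,-1,0,0],[0,0.2,-2,0,0],[0,0.3,-3,0,0],[0,0.4,-4,0,0],[0,0.5,-5,0,0]]}}

```text
t: 6.75
position: [500.7, 78.5, 586.5]
tool_rot: [0.0, 0.997, 0.079, 0.0]
ft_force: [1.2, -0.3, 1.3]
finger_gap: 1.002
gripper_force: 0.0
```

```bash
python3 - <<'E'
from h import *
s=robot.state(); p,r=tool(); print(s['t'],s['position'],s['joint_pos'].round(3),r.round(3))
E
```

```text
6.75 [500.67691363  78.48634937 586.47921232] [-7.600e-02  3.460e-01  5.950e-01 -1.000e-03  2.200e+00  1.336e+00] [[ 0.987  0.158  0.001]
 [ 0.158 -0.987 -0.001]
 [ 0.001  0.001 -1.   ]]
```

{"method": "send_rows", "body": {"plan": [[-0.1,-0.5,-0.8,0,0],[-0.2,-1.0,-1.6,0,0],[-0.3,-1.5,-2.4,0,0],[-0.35,-2.0,-3.2,0,0],[-0.35,-2.4,-4.0,0,0]]}}

```text
t: 7.25
position: [424.3, 160.4, 678.5]
tool_rot: [-0.002, 0.997, 0.08, 0.009]
ft_force: [0.1, 0.6, 0.2]
finger_gap: 1.001
gripper_force: 0.0
```

```bash
python3 - <<'E'
from h import *
s=robot.state(); p,r=tool(); print(s['t'],s['position'],s['joint_pos'].round(3),r.round(3))
E
```

```text
7.25 [424.28829088 160.3836667  678.51684595] [0.1   0.415 0.186 0.007 2.521 1.517] [[ 0.987  0.159  0.019]
 [ 0.159 -0.987  0.006]
 [ 0.019 -0.003 -1.   ]]
```

{"method": "send_rows", "body": {"plan": [[0,0,0.8,0,0],[0,0,1.6,0,0],[0,0,2.4,0,0],[0,0,2.4,0,0]]}}

```text
t: 7.65
position: [426.7, 160.4, 554.7]
tool_rot: [-0.002, 0.997, 0.079, 0.007]
ft_force: [-0.2, 0.5, 0.6]
finger_gap: 1.001
gripper_force: 0.0
```

```bash
python3 - <<'E'
from h import *
s=robot.state(); p,r=tool(); print(s['t'],s['position'],s['joint_pos'].round(3),r.round(4))
E
```

```text
7.65 [426.68994908 160.3765907  554.71998582] [0.099 0.153 0.935 0.004 2.039 1.513] [[ 0.9873  0.1584  0.0136]
 [ 0.1583 -0.9874  0.0053]
 [ 0.0143 -0.0031 -0.9999]]
```

{"method": "send_rows", "body": {"plan": [[0.95,-0.15,0.1,0,0],[1.9,-0.3,0.2,0,0],[2.85,-0.45,0.4,0,0],[3.7,-0.55,0.6,0,0],[4.6,-0.55,0.8,0,0]]}}

```text
t: 8.15
position: [625.0, 215.8, 489.2]
tool_rot: [-0.004, 0.997, 0.08, 0.007]
ft_force: [0.9, 0.4, -2.1]
finger_gap: 0.999
gripper_force: 0.0
```

```bash
cat > st.py <<'E'
from h import *
s=robot.state(); p,r=tool(); z=RD.T@r[:,2]
print(s['t'],p.round(1),s['joint_pos'].round(3),'z in disp',z.round(3),'lean x,y deg',np.degrees([np.arcsin(z[0]),np.arcsin(z[1])]).round(1)); print(r.round(3))
E
python3 st.py
```

```text
8.15 [625.  215.8 489.2] [0.153 0.755 0.197 0.008 2.175 1.569] z in disp [ 0.014  0.006 -1.   ] lean x,y deg [0.8 0.4]
[[ 0.987  0.159  0.013]
 [ 0.159 -0.987  0.009]
 [ 0.014 -0.006 -1.   ]]
```

{"method": "send_rows", "body": {"plan": [[1,0,0,0,0],[2,0,0,0,0],[3,0,0,0,0],[4,0,0,0,0],[5,0,0,0,0]]}}

```text
t: 8.65
position: [682.5, 209.3, 433.3]
tool_rot: [-0.008, 0.996, 0.08, 0.031]
ft_force: [-0.1, -0.2, -0.4]
finger_gap: 0.999
gripper_force: 0.0
```

```bash
python3 st.py
```

```text
8.65 [682.5 209.3 433.3] [0.13  0.845 0.187 0.013 2.047 1.548] z in disp [ 0.063  0.01  -0.998] lean x,y deg [3.6 0.6]
[[ 0.985  0.159  0.061]
 [ 0.158 -0.987  0.02 ]
 [ 0.063 -0.01  -0.998]]
```

{"method": "send_rows", "body": {"plan": [[0.8,0,-0.6,0,0],[1.6,0,-1.2,0,0],[2.4,0,-1.8,0,0],[3.2,0,-2.4,0,0],[4,0,-3,0,0]]}}

```text
t: 9.15
position: [681.9, 193.6, 450.6]
tool_rot: [-0.01, 0.996, 0.08, 0.045]
ft_force: [-0.3, 0.2, 0.2]
finger_gap: 0.999
gripper_force: 0.0
```

{"method": "send_rows", "body": {"plan": [[4,0,-3,0,0],[4,0,-3,0,0]]}}

```text
t: 9.35
position: [682.7, 185.3, 462.9]
tool_rot: [-0.013, 0.995, 0.079, 0.059]
ft_force: [1.2, -0.1, 0.3]
finger_gap: 1.004
gripper_force: 0.0
```

```bash
python3 st.py
```

```text
9.35 [682.7 185.3 462.9] [0.092 0.803 0.187 0.028 2.033 1.517] z in disp [ 0.12   0.016 -0.993] lean x,y deg [6.9 0.9]
[[ 0.98   0.16   0.116]
 [ 0.157 -0.987  0.035]
 [ 0.12  -0.017 -0.993]]
```

{"method": "send_rows", "body": {"plan": [[8,-1.5,-6,0,0],[8,-1.5,-6,0,0],[8,-1.5,-6,0,0]]}}

```text
t: 9.65
position: [675.7, 192.2, 478.8]
tool_rot: [-0.016, 0.994, 0.08, 0.072]
ft_force: [-0.3, 0.6, -0.3]
finger_gap: 1.002
gripper_force: 0.0
```

{"method": "send_rows", "body": {"plan": [[8,-1.5,-6,0,0],[8,-1.5,-6,0,0],[8,-1.5,-6,0,0]]}}

```text
t: 9.95
position: [668.6, 197.0, 495.3]
tool_rot: [-0.019, 0.993, 0.079, 0.086]
ft_force: [0.7, -0.0, -0.6]
finger_gap: 0.996
gripper_force: 0.0
```

{"method": "send_rows", "body": {"plan": [[8,-1.5,-6,0,0],[8,-1.5,-6,0,0],[8,-1.5,-6,0,0]]}}

```text
t: 10.25
position: [661.0, 200.5, 512.3]
tool_rot: [-0.022, 0.992, 0.079, 0.1]
ft_force: [-0.2, -0.5, -0.4]
finger_gap: 1.0
gripper_force: 0.0
```

```bash
python3 st.py
```

```text
10.25 [661.  200.5 512.3] [0.113 0.732 0.187 0.041 2.02  1.546] z in disp [ 0.202  0.027 -0.979] lean x,y deg [11.7  1.5]
[[ 0.967  0.162  0.195]
 [ 0.153 -0.986  0.059]
 [ 0.202 -0.027 -0.979]]
```

{"method": "send_rows", "body": {"plan": [[8,1.5,-4,0,0],[8,1.5,-4,0,0],[8,1.5,-4,0,0]]}}

```text
t: 10.55
position: [676.8, 167.1, 513.2]
tool_rot: [-0.024, 0.99, 0.078, 0.114]
ft_force: [0.2, -0.4, -0.1]
finger_gap: 0.999
gripper_force: 0.0
```

{"method": "send_rows", "body": {"plan": [[8,1.5,-4,0,0],[8,1.5,-4,0,0],[8,1.5,-4,0,0]]}}

```text
t: 10.85
position: [687.2, 139.7, 517.8]
tool_rot: [-0.026, 0.988, 0.078, 0.128]
ft_force: [-0.4, 0.6, 0.7]
finger_gap: 1.002
gripper_force: 0.0
```

{"method": "send_rows", "body": {"plan": [[8,1.5,-4,0,0],[8,1.5,-4,0,0],[8,1.5,-4,0,0]]}}

```text
t: 11.15
position: [694.4, 115.6, 524.0]
tool_rot: [-0.027, 0.986, 0.078, 0.143]
ft_force: [-0.5, 0.2, 0.2]
finger_gap: 1.0
gripper_force: 0.0
```

{"method": "send_rows", "body": {"plan": [[8,1.5,-4,0,0],[8,1.5,-4,0,0],[8,1.5,-4,0,0]]}}

```text
t: 11.45
position: [699.0, 94.1, 531.9]
tool_rot: [-0.028, 0.984, 0.078, 0.158]
ft_force: [-0.4, -0.2, 0.6]
finger_gap: 1.001
gripper_force: 0.0
```

```bash
python3 st.py
```

```text
11.45 [699.   94.1 531.9] [-0.065  0.712  0.187  0.107  1.934  1.401] z in disp [ 0.315  0.03  -0.949] lean x,y deg [18.4  1.7]
[[ 0.938  0.162  0.306]
 [ 0.144 -0.986  0.08 ]
 [ 0.315 -0.031 -0.949]]
```

{"method": "send_rows", "body": {"plan": [[-0.95,-0.15,0.1,0,0],[-1.9,-0.3,0.2,0,0],[-2.8,-0.45,0.35,0,0],[-3.7,-0.6,0.5,0,0],[-4.6,-0.7,0.6,0,0]]}}

```text
t: 11.95
position: [536.9, 98.1, 456.0]
tool_rot: [-0.028, 0.984, 0.078, 0.158]
ft_force: [0.8, 0.1, -0.3]
finger_gap: 0.999
gripper_force: 0.0
```

{"method": "send_rows", "body": {"plan": [[-0.95,-0.15,0.1,0,0],[-1.9,-0.3,0.2,0,0],[-2.8,-0.45,0.35,0,0],[-3.7,-0.6,0.5,0,0],[-4.2,-0.6,0.6,0,0]]}}

```text
t: 12.45
position: [343.2, 100.3, 362.3]
tool_rot: [-0.028, 0.984, 0.078, 0.157]
ft_force: [0.1, -0.3, 1.0]
finger_gap: 1.001
gripper_force: 0.0
```

```bash
python3 st.py
```

```text
12.45 [343.2 100.3 362.3] [-0.13  -0.319  1.885  0.125  1.278  1.264] z in disp [ 0.314  0.03  -0.949] lean x,y deg [18.3  1.7]
[[ 0.938  0.163  0.305]
 [ 0.145 -0.986  0.081]
 [ 0.314 -0.031 -0.949]]
```

{"method": "send_rows", "body": {"plan": [[-0.9,-0.15,-0.3,0,0],[-1.8,-0.3,-0.6,0,0],[-2.7,-0.45,-0.9,0,0]]}}

```text
t: 12.75
position: [200.0, 99.5, 364.0]
tool_rot: [-0.028, 0.984, 0.079, 0.157]
ft_force: [-1.1, -1.6, 1.3]
finger_gap: 1.002
gripper_force: 0.0
```

```bash
python3 st.py
```

```text
12.75 [200.   99.5 364. ] [-0.307 -0.741  2.07   0.17   1.539  1.121] z in disp [ 0.314  0.03  -0.949] lean x,y deg [18.3  1.7]
[[ 0.938  0.165  0.305]
 [ 0.147 -0.986  0.081]
 [ 0.314 -0.031 -0.949]]
```

```bash
python3 - <<'E'
from h import *
from scipy.optimize import least_squares, fsolve
D=np.array([[145.98,-504.3,256.3,.3134,1.4985,1.331],[500.7,78.5,586.5,.346,.595,2.2],[424.3,160.4,678.5,.415,.186,2.521],[426.7,160.4,554.7,.153,.935,2.039],[625,215.8,489.2,.755,.197,2.175],[682.5,209.3,433.3,.845,.187,2.047],[661,200.5,512.3,.732,.187,2.02],[343.2,100.3,362.3,-.319,1.885,1.278],[200,99.5,364,-.741,2.07,1.539]])
r=np.sqrt(D[:,0]**2+D[:,1]**2-116**2)
def fk(p,q2,q3,q5):
    a,L1,L2,f,h,d=p; c=q2+q3+f; t=q2+q3+q5
    return a+L1*np.sin(q2)+L2*np.sin(c)+d*np.sin(t), h+L1*np.cos(q2)+L2*np.cos(c)+d*np.cos(t)
S=least_squares(lambda p:np.concatenate([fk(p,*D[:,3:].T)[0]-r,fk(p,*D[:,3:].T)[1]-D[:,2]]),[0,400,400,0,150,200]); p=S.x
print(p.round(2),S.fun.round(1))
for q3 in (2.56,):
  for q2 in (-.9,-.6,-.3,0,.3):
    for lean in (0.3,0.):
      t=np.pi-lean; R_,Z=fk(p,q2,q3,t-q2-q3); print(q2,lean,'r_plane',R_.round(0),'z',Z.round(0),'q5',round(t-q2-q3,2))
E
```

```text
[6.6200e+00 4.2560e+02 3.9707e+02 1.0000e-01 2.4628e+02 2.6087e+02] [-0.9  1.2  2.1  3.4 -3.2 -3.   1.6  6.5 -7.8 -0.4 -1.4 -1.2 -1.8  1.7
  2.3  1.8 -0.6 -0.4]
-0.9 0.3 r_plane 140.0 z 185.0 q5 1.18
-0.9 0.0 r_plane 63.0 z 174.0 q5 1.48
-0.6 0.3 r_plane 193.0 z 160.0 q5 0.88
-0.6 0.0 r_plane 116.0 z 149.0 q5 1.18
-0.3 0.3 r_plane 236.0 z 121.0 q5 0.58
-0.3 0.0 r_plane 159.0 z 109.0 q5 0.88
0 0.3 r_plane 266.0 z 70.0 q5 0.28
0 0.0 r_plane 189.0 z 58.0 q5 0.58
0.3 0.3 r_plane 280.0 z 13.0 q5 -0.02
0.3 0.0 r_plane 203.0 z 1.0 q5 0.28
```

{"method": "send_rows", "body": {"plan": [[0.3,-0.2,0.8,0,0],[0.6,-0.4,1.6,0,0],[0.7,-0.6,2.5,0,0],[0.7,-0.7,3.3,0,0],[0.7,-0.7,4.1,0,0]]}}

```text
t: 13.25
position: [291.8, 155.6, 180.9]
tool_rot: [-0.029, 0.984, 0.079, 0.158]
ft_force: [1.3, 0.9, 0.4]
finger_gap: 1.003
gripper_force: 0.0
```

{"method": "send_rows", "body": {"plan": [[-0.4,0,0.7,0,0],[-0.7,0,1.4,0,0]]}}

```text
t: 13.45
position: [279.8, 155.5, 103.4]
tool_rot: [-0.028, 0.984, 0.078, 0.158]
ft_force: [1.9, 0.5, -0.7]
finger_gap: 0.999
gripper_force: 0.0
```

```bash
python3 st.py
```

```text
13.45 [279.8 155.5 103.4] [ 0.096 -0.047  2.44   0.121  0.433  1.407] z in disp [ 0.315  0.03  -0.948] lean x,y deg [18.4  1.7]
[[ 0.938  0.163  0.306]
 [ 0.145 -0.986  0.08 ]
 [ 0.315 -0.031 -0.948]]
```

{"method": "send_rows", "body": {"plan": [[-8,0,0,0,0],[-8,0,0,0,0],[-8,0,0,0,0]]}}

```text
t: 13.75
position: [191.7, 178.4, 92.1]
tool_rot: [-0.02, 0.986, 0.075, 0.149]
ft_force: [-0.0, -0.0, -1.6]
finger_gap: 0.998
gripper_force: 0.0
```

```bash
python3 st.py
```

```text
13.75 [191.7 178.4  92.1] [ 0.323 -0.146  2.563 -0.083  0.426  1.811] z in disp [ 0.297  0.013 -0.955] lean x,y deg [17.2  0.8]
[[ 0.944  0.154  0.29 ]
 [ 0.143 -0.988  0.061]
 [ 0.296 -0.016 -0.955]]
```

{"method": "send_rows", "body": {"plan": [[-7,4,0,0,0],[-7,4,0,0,0]]}}

```text
t: 13.95
position: [155.5, 179.3, 110.9]
tool_rot: [-0.009, 0.987, 0.076, 0.139]
ft_force: [-0.1, -1.3, 0.4]
finger_gap: 0.999
gripper_force: 0.0
```

{"method": "send_rows", "body": {"plan": [[-7,2,0,0,0],[-7,2,0,0,0]]}}

```text
t: 14.15
position: [87.3, 188.5, 123.0]
tool_rot: [-0.001, 0.988, 0.073, 0.137]
ft_force: [0.1, 1.9, -0.1]
finger_gap: 0.997
gripper_force: 0.0
```

```bash
python3 st.py
```

```text
14.15 [ 87.3 188.5 123. ] [ 0.755 -0.353  2.563 -0.255  0.731  2.351] z in disp [ 0.27  -0.021 -0.963] lean x,y deg [15.7 -1.2]
[[ 0.952  0.145  0.27 ]
 [ 0.144 -0.989  0.022]
 [ 0.27   0.018 -0.963]]
```

```bash
python3 - <<'E'
from h import *
im=cv2.imread('pics/w2.png'); h=cv2.cvtColor(im,cv2.COLOR_BGR2HSV)
m=((h[...,0]>65)&(h[...,0]<90)&(h[...,1]>120)).astype(np.uint8)
q=pix('w2',[(429,350,35)])[0].astype(int); k=np.zeros_like(m); k[q[1]-50:q[1]+50,q[0]-50:q[0]+50]=1
m=cv2.morphologyEx(m*k,cv2.MORPH_CLOSE,np.ones((13,13)))
c=max(cv2.findContours(m,0,1)[0],key=cv2.contourArea)[:,0]
B=np.array([world('w2',u,v,35)[:2] for u,v in c],np.float32); print(cv2.minAreaRect(B))
p,r=tool(); zt=r[:,2]
G=np.array([429,350,28.5]); T=G-6*zt
for P in (T-90*zt+[-10,0,40],T): print(P.round(1),units(P))
E
```

```text
((418.8463134765625, 334.087158203125), (21.02650260925293, 7.56062126159668), 0.6191553473472595)
[393.1 347.8 160.9] [ 6.49 -2.25  0.99]
[427.4 349.9  34.3] [ 6.46 -2.24  3.62]
```

{"method": "send_rows", "body": {"plan": [[0.9,-0.3,-0.3,0,0],[1.8,-0.6,-0.5,0,0],[2.7,-0.9,-0.5,0,0],[3.6,-1.2,-0.5,0,0],[4.5,-1.5,-0.5,0,0]]}}

```text
t: 14.65
position: [285.8, 296.0, 205.7]
tool_rot: [-0.001, 0.988, 0.075, 0.136]
ft_force: [-0.5, 0.4, 0.4]
finger_gap: 1.003
gripper_force: 0.0
```

```bash
python3 - <<'E'
from h import *
import st
snap('wrist','w5'); im=cv2.imread('pics/w5.png'); q=pix('w5',[(429,350,35)])[0].astype(int); print(q)
x0=min(max(q[0]-100,0),360); y0=min(max(q[1]-75,0),270); print(x0,y0)
cv2.imwrite('pics/w5c.png',cv2.resize(im[y0:y0+150,x0:x0+200],None,fx=4,fy=4,interpolation=cv2.INTER_CUBIC))
E
```

```text
14.65 [285.8 296.  205.7] [ 0.592  0.023  2.011 -0.171  0.875  2.106] z in disp [ 0.268 -0.021 -0.963] lean x,y deg [15.6 -1.2]
[[ 0.952  0.148  0.268]
 [ 0.147 -0.989  0.022]
 [ 0.268  0.018 -0.963]]
[235  72]
135 0
```

View pics/w5c.png

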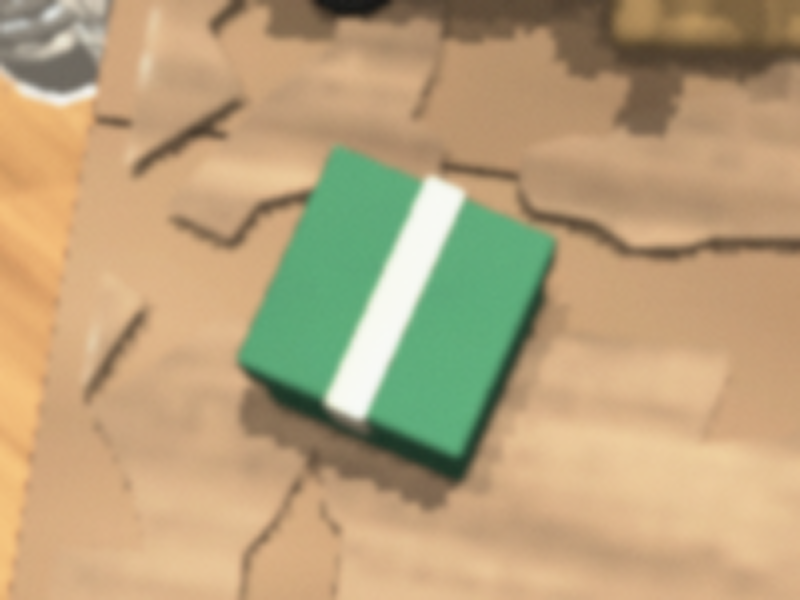

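```bash
python3 - <<'E'
from h import *
B=np.array([world('w5',135+u/4,v/4,35) for u,v in [(335,147),(555,240),(460,460),(240,360)]])
print(B.mean(0),[np.linalg.norm(B[i]-B[i-1]).round(1) for i in range(4)],[np.degrees(np.arctan2(*(B[i]-B[i-1])[[1,0]])).round(1) for i in range(4)])
p,r=tool(); zt=r[:,2]; G=B.mean(0); G[2]=28.5; T=G-6*zt
for P in (T-70*zt,T): print(P.round(1),units(P))
E
```

```text
[426.35827476 350.52635557  35.        ] [np.float64(52.7), np.float64(53.6), np.float64(53.9), np.float64(53.7)] [np.float64(-14.4), np.float64(-105.0), np.float64(165.7), np.float64(73.8)]
[405.6 348.6 101.6] [ 1.73 -0.69  2.69]
[424.7 350.4  34.3] [ 1.73 -0.69  4.09]
```

{"method": "send_rows", "body": {"plan": [[0.5,-0.2,0.7,1.6,0],[1.0,-0.4,1.4,3.2,0],[1.5,-0.6,2.1,4.7,0],[1.73,-0.69,2.6,4.7,0],[1.73,-0.69,2.6,4.7,0]]}}

```text
t: 15.2
position: [396.7, 344.6, 99.9]
tool_rot: [-0.027, 0.983, -0.128, 0.131]
ft_force: [-0.2, -0.3, 0.1]
finger_gap: 1.001
gripper_force: 0.0
```

{"method": "send_rows", "body": {"plan": [[0,0,0.5,0,0],[0,0,1.0,0,0],[0,0,1.4,0,0],[0,0,1.4,0,0]]}}

```text
t: 15.6
position: [414.0, 345.9, 34.2]
tool_rot: [-0.028, 0.983, -0.128, 0.131]
ft_force: [-0.9, -0.1, 0.6]
finger_gap: 1.0
gripper_force: 0.0
```

```bash
python3 - <<'E'
from h import *
import st
snap('side','s5'); im=cv2.imread('pics/s5.png')
p,r=tool(); print(units(np.array([426.4,350.5,28.5])-6*r[:,2])) 
q=pix('s5',[(426,350,35)])[0].astype(int)
cv2.imwrite('pics/s5c.png',cv2.resize(im[q[1]-90:q[1]+60,q[0]-100:q[0]+100],None,fx=4,fy=4,interpolation=cv2.INTER_CUBIC))
E
```

```text
15.6 [414.  345.9  34.2] [ 0.529  0.561  1.828 -0.236  0.521  2.55 ] z in disp [ 0.265 -0.023 -0.964] lean x,y deg [15.4 -1.3]
[[ 0.933 -0.244  0.265]
 [-0.259 -0.966  0.021]
 [ 0.251 -0.088 -0.964]]
[ 0.17 -0.13  0.08]
```

{"method": "send_rows", "body": {"plan": [[0.17,-0.13,0.04,0,0],[0.17,-0.13,0.04,0,0],[0.17,-0.13,0.04,0,255],[0.17,-0.13,0.04,0,255],[0.17,-0.13,0.04,0,255]], "newtons": 35}}

```text
t: 16.15
position: [424.6, 350.7, 36.8]
tool_rot: [-0.029, 0.982, -0.128, 0.133]
ft_force: [-5.3, -1.9, 10.5]
finger_gap: 0.635
gripper_force: 35.0
```

{"method": "send_rows", "body": {"plan": [[0,0,0,0,255],[0,0,0,0,255],[0,0,0,0,255]]}}

```text
t: 16.45
position: [424.6, 350.7, 36.9]
tool_rot: [-0.029, 0.982, -0.128, 0.133]
ft_force: [-5.5, -1.5, 10.3]
finger_gap: 0.638
gripper_force: 35.1
```

```bash
python3 st.py; python3 -c "
from plant import robot
s=robot.state();print(s['finger_gap'],s['gripper_force'],s['ft_force'])"
```

```text
16.45 [424.6 350.7  36.9] [ 0.527  0.572  1.796 -0.228  0.538  2.539] z in disp [ 0.268 -0.021 -0.963] lean x,y deg [15.6 -1.2]
[[ 0.932 -0.244  0.268]
 [-0.259 -0.966  0.022]
 [ 0.253 -0.09  -0.963]]
0.6379785330918907 35.10791005566716 [-5.50477482 -1.50330403 10.26498016]
```

{"method": "send_rows", "body": {"plan": [[0.1,-0.03,-0.4,0,255],[0.22,-0.08,-0.9,0,255],[0.45,-0.16,-1.8,-1.5,255],[0.7,-0.25,-2.7,-3.1,255],[0.95,-0.34,-3.6,-4.7,255]]}}

```text
t: 16.95
position: [424.4, 350.6, 224.7]
tool_rot: [-0.001, 0.988, 0.078, 0.135]
ft_force: [0.4, 1.3, -0.9]
finger_gap: 0.64
gripper_force: 37.9
```

```bash
python3 st.py; python3 - <<'E'
from h import *
s=robot.state();print(s['finger_gap'],s['gripper_force'],s['ft_force'])
snap('side','s6'); p,r=tool(); im=cv2.imread('pics/s6.png'); q=pix('s6',[p+6*r[:,2]])[0].astype(int); print(q)
x0,y0=max(q[0]-100,0),max(q[1]-75,0); cv2.imwrite('pics/s6c.png',cv2.resize(im[y0:y0+150,x0:x0+200],None,fx=4,fy=4,interpolation=cv2.INTER_CUBIC))
E
```

```text
16.95 [424.4 350.6 224.7] [ 0.527  0.296  1.629 -0.14   0.975  2.005] z in disp [ 0.267 -0.021 -0.963] lean x,y deg [15.5 -1.2]
[[ 0.951  0.154  0.267]
 [ 0.154 -0.988  0.022]
 [ 0.267  0.02  -0.963]]
0.6398539269329067 37.94432915747166 [ 0.43772832  1.33185274 -0.93938074]
[263 289]
```

View pics/s6c.png

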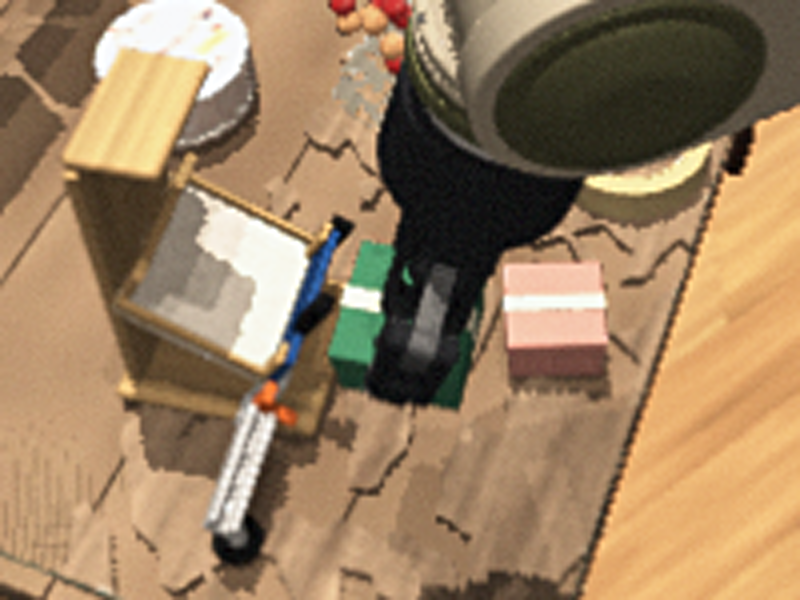

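{"method": "send_rows", "body": {"plan": [[0.5,0.45,-0.7,0,255],[1.0,0.9,-1.4,0,255],[1.6,1.4,-1.9,0,255],[2.2,1.9,-2.4,0,255],[2.8,2.4,-2.9,0,255]]}}

```text
t: 17.5
position: [537.7, 248.7, 403.4]
tool_rot: [-0.001, 0.988, 0.075, 0.136]
ft_force: [-0.5, 0.7, -1.1]
finger_gap: 0.638
gripper_force: 37.9
```

{"method": "send_rows", "body": {"plan": [[0.7,0.5,-0.5,0,255],[1.4,1.0,-0.9,0,255],[2.0,1.0,-0.9,0,255],[2.8,1.0,-0.9,0,255]]}}

```text
t: 17.9
position: [659.7, 218.0, 483.6]
tool_rot: [-0.001, 0.988, 0.074, 0.136]
ft_force: [0.7, 0.4, -0.1]
finger_gap: 0.638
gripper_force: 37.9
```

{"method": "send_rows", "body": {"plan": [[8,0,-3,0,255],[8,0,-3,0,255],[8,0,-3,0,255]]}}

```text
t: 18.2
position: [694.0, 212.4, 495.0]
tool_rot: [-0.004, 0.987, 0.075, 0.145]
ft_force: [0.2, -0.0, -1.8]
finger_gap: 0.64
gripper_force: 37.9
```

```bash
python3 st.py
```

```text
18.2 [694.  212.4 495. ] [ 0.14   0.764  0.193 -0.012  1.895  1.554] z in disp [ 0.286 -0.018 -0.958] lean x,y deg [16.6 -1. ]
[[ 0.947  0.149  0.285]
 [ 0.147 -0.989  0.029]
 [ 0.286  0.014 -0.958]]
```

{"method": "send_rows", "body": {"plan": [[8,0,-2,0,255],[8,0,-2,0,255],[8,0,-2,0,255],[8,0,-2,0,255]]}}

```text
t: 18.6
position: [713.6, 197.9, 491.5]
tool_rot: [-0.007, 0.983, 0.075, 0.165]
ft_force: [-0.3, 0.3, -1.2]
finger_gap: 0.638
gripper_force: 37.9
```

{"method": "send_rows", "body": {"plan": [[8,0,-2,0,255],[8,0,-2,0,255],[8,0,-2,0,255],[8,0,-2,0,255]]}}

```text
t: 19.0
position: [729.6, 185.9, 486.7]
tool_rot: [-0.009, 0.981, 0.075, 0.18]
ft_force: [-0.3, -0.2, -1.5]
finger_gap: 0.635
gripper_force: 37.9
```

{"method": "send_rows", "body": {"plan": [[8,0,-1.5,0,255],[8,0,-1.5,0,255],[8,0,-1.5,0,255],[8,0,-1.5,0,255]]}}

```text
t: 19.4
position: [746.1, 176.5, 479.8]
tool_rot: [-0.012, 0.978, 0.075, 0.195]
ft_force: [-0.2, -0.6, -1.2]
finger_gap: 0.637
gripper_force: 37.9
```

{"method": "send_rows", "body": {"plan": [[8,0,-1,0,255],[8,0,-1,0,255],[8,0,-1,0,255],[8,0,-1,0,255]]}}

```text
t: 19.8
position: [763.3, 169.1, 471.1]
tool_rot: [-0.014, 0.975, 0.075, 0.211]
ft_force: [-0.6, -0.5, -0.6]
finger_gap: 0.639
gripper_force: 37.9
```

```bash
python3 st.py
```

```text
19.8 [763.3 169.1 471.1] [0.058 0.819 0.188 0.035 1.711 1.487] z in disp [ 0.413 -0.008 -0.911] lean x,y deg [24.4 -0.5]
[[ 0.9    0.153  0.409]
 [ 0.141 -0.988  0.058]
 [ 0.413  0.005 -0.911]]
```

{"method": "send_rows", "body": {"plan": [[8,-0.4,-3,0,255],[8,-0.4,-3,0,255],[8,-0.4,-3,0,255],[8,-0.4,-3,0,255]]}}

```text
t: 20.2
position: [753.8, 166.8, 497.9]
tool_rot: [-0.016, 0.971, 0.075, 0.227]
ft_force: [-1.0, 0.3, -0.5]
finger_gap: 0.64
gripper_force: 37.9
```

{"method": "send_rows", "body": {"plan": [[8,-0.4,-3,0,255],[8,-0.4,-3,0,255],[8,-0.4,-3,0,255],[8,-0.4,-3,0,255]]}}

```text
t: 20.6
position: [744.5, 164.2, 521.8]
tool_rot: [-0.018, 0.967, 0.075, 0.242]
ft_force: [0.4, 0.8, -0.8]
finger_gap: 0.638
gripper_force: 37.9
```

{"method": "send_rows", "body": {"plan": [[8,-0.4,-2,0,255],[8,-0.4,-2,0,255],[8,-0.4,-2,0,255],[8,-0.4,-2,0,255]]}}

```text
t: 21.0
position: [745.2, 163.7, 532.4]
tool_rot: [-0.02, 0.963, 0.075, 0.257]
ft_force: [0.5, -0.1, -0.8]
finger_gap: 0.634
gripper_force: 37.9
```

{"method": "send_rows", "body": {"plan": [[8,-0.4,-2,0,255],[8,-0.4,-2,0,255],[8,-0.4,-2,0,255],[8,-0.4,-2,0,255]]}}

```text
t: 21.4
position: [743.4, 162.9, 546.5]
tool_rot: [-0.022, 0.959, 0.075, 0.273]
ft_force: [0.1, -0.4, -0.0]
finger_gap: 0.638
gripper_force: 37.9
```

{"method": "send_rows", "body": {"plan": [[8,-0.4,-1,0,255],[8,-0.4,-1,0,255],[8,-0.4,-1,0,255],[8,-0.4,-1,0,255]]}}

```text
t: 21.8
position: [751.6, 163.9, 548.0]
tool_rot: [-0.024, 0.954, 0.075, 0.288]
ft_force: [-0.5, 0.4, -1.0]
finger_gap: 0.636
gripper_force: 37.9
```

```bash
python3 st.py; python3 - <<'E'
from h import *
# box tilt from side camera depth: plane fit on green pixels
snap('side','s7'); p,r=tool(); im=cv2.imread('pics/s7.png'); q=pix('s7',[p+6*r[:,2]])[0].astype(int); print(q)
h=cv2.cvtColor(im,cv2.COLOR_BGR2HSV); m=(h[...,0]>60)&(h[...,0]<95)&(h[...,1]>100); k=np.zeros_like(m); k[max(q[1]-60,0):q[1]+60,max(q[0]-60,0):q[0]+60]=1; m&=k
v,u=np.nonzero(m); P=np.array([world('s7',a,b) for a,b in zip(u,v)]); P=P[np.linalg.norm(P-(p+6*r[:,2]),axis=1)<45]; L=(P-p)@r
print(len(P),np.percentile(L,[2,50,98],axis=0).round(1).tolist()); np.save('pics/L.npy',L)
E
```

```text
21.8 [751.6 163.9 548. ] [0.043 0.729 0.188 0.066 1.642 1.481] z in disp [ 0.554 -0.    -0.833] lean x,y deg [33.6 -0. ]
[[ 0.823  0.157  0.546]
 [ 0.129 -0.988  0.089]
 [ 0.554 -0.003 -0.833]]
[116  31]
696 [[-29.6, -27.5, -4.9], [-15.8, -20.7, 10.1], [25.1, 23.4, 36.8]]
```

{"method": "send_rows", "body": {"plan": [[8,-0.4,0,0,255],[8,-0.4,0,0,255],[8,-0.4,0,0,255],[8,-0.4,0,0,255]]}}

```text
t: 22.25
position: [767.7, 166.4, 539.8]
tool_rot: [-0.026, 0.95, 0.075, 0.303]
ft_force: [-0.3, 0.5, -0.7]
finger_gap: 0.64
gripper_force: 37.9
```

{"method": "send_rows", "body": {"plan": [[8,-0.4,0.5,0,255],[8,-0.4,0.5,0,255],[8,-0.4,0.5,0,255],[8,-0.4,0.5,0,255]]}}

```text
t: 22.65
position: [784.5, 169.0, 530.4]
tool_rot: [-0.028, 0.944, 0.075, 0.319]
ft_force: [-0.3, -0.0, -1.5]
finger_gap: 0.639
gripper_force: 37.9
```

{"method": "send_rows", "body": {"plan": [[8,-0.4,0.5,0,255],[8,-0.4,0.5,0,255],[8,-0.4,0.5,0,255],[8,-0.4,0.5,0,255]]}}

```text
t: 23.05
position: [796.3, 171.0, 527.3]
tool_rot: [-0.03, 0.939, 0.074, 0.334]
ft_force: [0.5, 0.1, 0.1]
finger_gap: 0.638
gripper_force: 37.9
```

{"method": "send_rows", "body": {"plan": [[8,-0.4,0.5,0,255],[8,-0.4,0.5,0,255],[8,-0.4,0.5,0,255],[8,-0.4,0.5,0,255]]}}

```text
t: 23.45
position: [804.3, 172.4, 529.2]
tool_rot: [-0.032, 0.933, 0.074, 0.35]
ft_force: [-0.5, -0.8, -0.4]
finger_gap: 0.638
gripper_force: 37.9
```

```bash
python3 st.py; python3 - <<'E'
from h import *
L=np.load('pics/L.npy'); g=np.random.default_rng(0)
for k in range(3):
    best=None
    for _ in range(600):
        a,b,c=L[g.choice(len(L),3,False)]; n=np.cross(b-a,c-a); l=np.linalg.norm(n)
        if l<100: continue
        n/=l; m=abs((L-a)@n)<1.2
        if best is None or m.sum()>best.sum(): best=m
    Q=L[best]; n=np.linalg.svd(Q-Q.mean(0))[2][2]; print(len(Q),n.round(3),Q.mean(0).round(1)); L=L[~best]
    if len(L)<60: break
E
```

```text
23.45 [804.3 172.4 529.2] [0.046 0.786 0.187 0.083 1.455 1.479] z in disp [ 0.658  0.006 -0.753] lean x,y deg [41.1  0.3]
[[ 0.744  0.161  0.648]
 [ 0.116 -0.987  0.112]
 [ 0.658 -0.008 -0.753]]
276 [-0.024 -0.99   0.139] [ -4.9 -24.9  20.9]
228 [-0.246  0.09   0.965] [-6.2 -0.9 -0.2]
166 [-0.983 -0.018 -0.184] [-27.1  -2.   13.2]
```

{"method": "send_rows", "body": {"plan": [[7,-4,1,0,255],[7,-4,1,0,255],[7,-4,1,0,255],[7,-4,1,0,255]]}}

```text
t: 23.85
position: [798.8, 242.1, 523.1]
tool_rot: [-0.035, 0.928, 0.075, 0.364]
ft_force: [-0.1, 0.2, -0.7]
finger_gap: 0.635
gripper_force: 37.9
```

{"method": "send_rows", "body": {"plan": [[7,-4,1,0,255],[7,-4,1,0,255],[7,-4,1,0,255],[7,-4,1,0,255]]}}

```text
t: 24.25
position: [789.6, 297.2, 520.1]
tool_rot: [-0.039, 0.922, 0.075, 0.378]
ft_force: [0.8, -1.0, -0.8]
finger_gap: 0.644
gripper_force: 37.9
```

```bash
cat >> h.py <<'E'
# box frame at pick: yaw -14.7 deg; tool rotation at pick
RP=np.array([[.932,-.244,.268],[-.259,-.966,.022],[.253,-.09,-.963]])
RB=R.from_euler('z',-14.7,degrees=True).as_matrix()
TB=RP.T@RB                      # box axes in tool frame
PB=RP.T@(np.array([426.4,350.5,0])-[424.6,350.7,36.9])   # box underside centre in tool frame
def boxpose():
    p,r=tool(); Pc=RC.T@(RD.T@(p+r@PB-O)-CH); return Pc, (RD@RC).T@r@TB
E
python3 st.py; python3 - <<'E'
from h import *
P,E=boxpose(); print('box in chute',P.round(1),'err deg',np.degrees(R.from_matrix(E).as_rotvec()).round(1))
p,r=tool()
for d in range(-10,11,5):
    e=(RD@RC).T@r@R.from_euler('z',d,degrees=True).as_matrix()@TB; print(d,np.degrees(R.from_matrix(e).as_rotvec()).round(1))
E
```

```text
24.25 [789.6 297.2 520.1] [ 0.23   0.814  0.187 -0.033  1.361  1.632] z in disp [ 0.703  0.016 -0.711] lean x,y deg [44.6  0.9]
[[ 0.703  0.168  0.691]
 [ 0.109 -0.986  0.129]
 [ 0.703 -0.016 -0.711]]
box in chute [451.5 -11.8 248.7] err deg [-4.2  0.1 -0.6]
-10 [-6.7 -0.4  9. ]
-5 [-5.4 -0.2  4.2]
0 [-4.2  0.1 -0.6]
5 [-2.9  0.3 -5.5]
10 [ -1.6   0.6 -10.3]
```

```bash
cat >> h.py <<'E'
def goto(Pc):
    p,r=tool(); return units(chute(Pc)-r@PB)
E
python3 - <<'E'
from h import *
print('PB',PB.round(1)); print(goto((31,0,150)),goto((31,0,60)),goto((31,0,20)))
E
```

```text
PB [-7.6  3.1 36. ]
[-8.64 -0.19 -0.21] [-9.09 -0.15  1.53] [-9.29 -0.14  2.3 ]
```

{"method": "send_rows", "body": {"plan": [[-0.8,0,-0.1,0,255],[-1.7,-0.05,-0.15,0,255],[-2.6,-0.1,-0.2,0,255],[-3.5,-0.1,-0.2,0,255],[-4.4,-0.1,-0.2,0,255]]}}

```text
t: 24.75
position: [659.2, 280.3, 404.1]
tool_rot: [-0.039, 0.922, 0.075, 0.379]
ft_force: [2.4, 0.6, -0.1]
finger_gap: 0.638
gripper_force: 37.9
```

{"method": "send_rows", "body": {"plan": [[-0.9,0,0,0,255],[-1.8,0,0,0,255],[-2.7,0,0,0,255],[-3.6,-0.05,0,0,255],[-4.2,-0.09,0,0,255]]}}

```text
t: 25.25
position: [510.0, 262.0, 255.0]
tool_rot: [-0.039, 0.922, 0.075, 0.377]
ft_force: [1.2, -0.4, 0.7]
finger_gap: 0.638
gripper_force: 37.9
```

```bash
python3 st.py; python3 - <<'E'
from h import *
P,E=boxpose(); print('box in chute',P.round(1),np.degrees(R.from_matrix(E).as_rotvec()).round(1),goto((31,0,50)),goto((31,0,15)))
snap('wrist','w8'); snap('side','s8')
# refine lip / floor position from side view
print(pix('s8',[chute((0,38,24)),chute((0,-38,24)),chute((80,0,28))]).round())
EE=[world('s8',u,v) for u,v in [(0,0)]] if 0 else None
E
```

```text
25.25 [510. 262. 255.] [ 0.304  0.157  1.887 -0.256  0.335  1.921] z in disp [ 0.701  0.016 -0.713] lean x,y deg [44.5  0.9]
[[ 0.705  0.168  0.689]
 [ 0.109 -0.986  0.129]
 [ 0.701 -0.016 -0.713]]
box in chute [ 74.9  -1.4 159.9] [-4.2  0.2 -0.6] [-1.4   0.01  1.91] [-1.58  0.02  2.59]
[[233. 301.]
 [243. 272.]
 [205. 269.]]
```

{"method": "send_rows", "body": {"plan": [[-0.5,0,0.5,0,255],[-1.0,0,1.0,0,255],[-1.3,0.01,1.4,0,255],[-1.3,0.01,1.4,0,255]]}}

```text
t: 25.75
position: [516.1, 263.7, 160.5]
tool_rot: [-0.039, 0.922, 0.075, 0.378]
ft_force: [-0.0, 0.5, -0.4]
finger_gap: 0.637
gripper_force: 37.9
```

```bash
python3 st.py; python3 - <<'E'
from h import *
P,E=boxpose(); print('box in chute',P.round(1),np.degrees(R.from_matrix(E).as_rotvec()).round(1),goto((31,0,50)),goto((31,0,15)))
E
```

```text
25.75 [516.1 263.7 160.5] [ 0.304  0.323  1.973 -0.881  0.11   2.557] z in disp [ 0.702  0.015 -0.712] lean x,y deg [44.6  0.9]
[[ 0.704  0.168  0.691]
 [ 0.109 -0.986  0.129]
 [ 0.702 -0.015 -0.712]]
box in chute [33.2 -0.7 74.9] [-4.2  0.1 -0.6] [-0.17 -0.01  0.47] [-0.35  0.01  1.15]
```

{"method": "send_rows", "body": {"plan": [[-0.05,0,0.15,0,255],[-0.1,0,0.3,0,255],[-0.17,0,0.45,0,255]]}}

```text
t: 26.05
position: [527.2, 265.9, 142.2]
tool_rot: [-0.039, 0.922, 0.076, 0.378]
ft_force: [0.9, -0.7, -0.7]
finger_gap: 0.637
gripper_force: 37.9
```

```bash
python3 st.py; python3 - <<'E'
from h import *
P,E=boxpose(); print('box in chute',P.round(1),np.degrees(R.from_matrix(E).as_rotvec()).round(1),goto((31,0,30)),goto((31,0,15)))
E
```

```text
26.05 [527.2 265.9 142.2] [ 0.301  0.377  1.958 -1.209  0.087  2.881] z in disp [ 0.702  0.016 -0.712] lean x,y deg [44.6  0.9]
[[ 0.703  0.17   0.691]
 [ 0.111 -0.985  0.129]
 [ 0.702 -0.014 -0.712]]
box in chute [33.9 -0.4 53.4] [-4.2  0.1 -0.5] [-0.17  0.    0.44] [-0.25  0.01  0.73]
```

{"method": "send_rows", "body": {"plan": [[-0.05,0,0.15,0,255],[-0.1,0,0.3,0,255],[-0.15,0,0.44,0,255]]}}

```text
t: 26.35
position: [539.8, 267.9, 127.6]
tool_rot: [-0.04, 0.925, 0.075, 0.371]
ft_force: [0.7, 0.3, -0.3]
finger_gap: 0.635
gripper_force: 37.9
```

```bash
python3 st.py; python3 - <<'E'
from h import *
P,E=boxpose(); print('box in chute',P.round(1),np.degrees(R.from_matrix(E).as_rotvec()).round(1),goto((31,0,30)),goto((31,0,15)))
E
```

```text
26.35 [539.8 267.9 127.6] [ 0.295  0.425  1.927 -1.207  0.078  2.88 ] z in disp [ 0.692  0.019 -0.721] lean x,y deg [43.8  1.1]
[[ 0.713  0.169  0.68 ]
 [ 0.109 -0.985  0.13 ]
 [ 0.692 -0.019 -0.721]]
box in chute [37.1 -0.2 34.4] [-4.   0.9 -0.6] [-0.14 -0.    0.06] [-0.21  0.    0.35]
```

{"method": "send_rows", "body": {"plan": [[-0.12,0,0.12,0,255],[-0.24,0,0.24,0,255],[-0.34,0,0.34,0,255]]}}

```text
t: 26.65
position: [543.3, 268.5, 112.8]
tool_rot: [-0.041, 0.928, 0.077, 0.362]
ft_force: [-0.7, 0.1, 0.9]
finger_gap: 0.64
gripper_force: 37.9
```

```bash
python3 st.py; python3 - <<'E'
from h import *
P,E=boxpose(); print('box in chute',P.round(1),np.degrees(R.from_matrix(E).as_rotvec()).round(1),goto((31,0,15)),goto((31,0,5)))
snap('side','s9'); im=cv2.imread('pics/s9.png')
# measured green points in chute frame
h=cv2.cvtColor(im,cv2.COLOR_BGR2HSV); m=(h[...,0]>60)&(h[...,0]<95)&(h[...,1]>100)
p,r=tool(); v,u=np.nonzero(m); Q=np.array([world('s9',a,b) for a,b in zip(u,v)]); Q=Q[np.linalg.norm(Q-p,axis=1)<70]
C=(RD.T@(Q-O).T).T-CH; C=C@RC; print(len(C),np.percentile(C,[2,50,98],axis=0).round(1).tolist())
q=pix('s9',[chute((30,0,20))])[0].astype(int); print(q)
cv2.imwrite('pics/s9c.png',cv2.resize(im[q[1]-85:q[1]+65,q[0]-100:q[0]+100],None,fx=4,fy=4,interpolation=cv2.INTER_CUBIC))
E
```

```text
26.65 [543.3 268.5 112.8] [ 0.291  0.458  1.916 -1.211  0.07   2.88 ] z in disp [ 0.678  0.022 -0.735] lean x,y deg [42.7  1.3]
[[ 0.726  0.173  0.666]
 [ 0.114 -0.985  0.131]
 [ 0.678 -0.019 -0.735]]
box in chute [32.1 -0.1 19.7] [-3.9  2.  -0.4] [-0.04 -0.    0.09] [-0.09  0.    0.28]
311 [[18.8, -23.8, 27.3], [48.1, 10.8, 54.2], [61.2, 29.7, 102.9]]
[225 280]
```

{"method": "send_rows", "body": {"plan": [[-0.05,0,0.1,0,255],[-0.1,0,0.2,0,255],[-0.15,0,0.3,0,255]], "newtons": 25}}

```text
t: 27.0
position: [550.9, 270.0, 102.3]
tool_rot: [-0.041, 0.93, 0.078, 0.358]
ft_force: [-0.4, 0.4, -0.3]
finger_gap: 0.637
gripper_force: 37.9
```

```bash
python3 st.py; python3 - <<'E'
from h import *
P,E=boxpose(); print('box in chute',P.round(1),np.degrees(R.from_matrix(E).as_rotvec()).round(1),goto((32,0,5)),goto((32,0,0)))
E
```

```text
27.0 [550.9 270.  102.3] [ 0.288  0.489  1.895 -1.213  0.064  2.88 ] z in disp [ 0.671  0.024 -0.741] lean x,y deg [42.2  1.4]
[[ 0.732  0.175  0.658]
 [ 0.116 -0.984  0.132]
 [ 0.671 -0.02  -0.741]]
box in chute [33.2  0.2  6.7] [-3.8  2.5 -0.3] [-0.03  0.    0.03] [-0.05  0.01  0.13]
```

{"method": "send_rows", "body": {"plan": [[-0.03,0,0.05,0,255],[-0.06,0,0.1,0,255]]}}

```text
t: 27.2
position: [552.9, 270.4, 98.5]
tool_rot: [-0.041, 0.93, 0.079, 0.356]
ft_force: [-3.0, -0.4, 1.9]
finger_gap: 0.637
gripper_force: 38.2
```

{"method": "send_rows", "body": {"plan": [[-0.02,0,0.04,0,255],[-0.03,0,0.06,0,255]]}}

```text
t: 27.4
position: [553.9, 270.5, 97.0]
tool_rot: [-0.041, 0.931, 0.079, 0.355]
ft_force: [-20.1, -9.4, 16.3]
finger_gap: 0.637
gripper_force: 37.7
```

```bash
python3 st.py; python3 - <<'E'
from h import *
P,E=boxpose(); print('box in chute',P.round(1),np.degrees(R.from_matrix(E).as_rotvec()).round(1),goto((32,0,0)),robot.state()['ft_force'])
E
```

```text
27.4 [553.9 270.5  97. ] [ 0.287  0.504  1.887 -1.214  0.063  2.88 ] z in disp [ 0.667  0.024 -0.744] lean x,y deg [41.9  1.4]
[[ 0.735  0.175  0.655]
 [ 0.117 -0.984  0.132]
 [ 0.667 -0.02  -0.744]]
box in chute [33.   0.2  0.7] [-3.8  2.8 -0.2] [-0.02  0.    0.01] [-20.11049248  -9.37593962  16.26632933]
```

{"method": "send_rows", "body": {"plan": [[0,0,-0.03,0,255],[0,0,-0.03,0,85],[0,0,-0.03,0,75],[0,0,-0.03,0,60],[0,0,-0.03,0,40]], "newtons": 20}}

```text
t: 27.9
position: [553.3, 270.4, 97.5]
tool_rot: [-0.041, 0.931, 0.079, 0.355]
ft_force: [0.3, -0.0, -0.4]
finger_gap: 0.845
gripper_force: 0.0
```

{"method": "send_rows", "body": {"plan": [[0,0,0,0,25],[0,0,0,0,25],[0,0,0,0,25]]}}

```text
t: 28.2
position: [553.3, 270.4, 97.6]
tool_rot: [-0.041, 0.931, 0.079, 0.355]
ft_force: [0.4, -0.3, -0.4]
finger_gap: 0.898
gripper_force: 0.0
```

```bash
python3 st.py; python3 - <<'E'
from h import *
s=robot.state(); print(s['finger_gap'],s['ft_force'])
snap('side','s10'); im=cv2.imread('pics/s10.png')
h=cv2.cvtColor(im,cv2.COLOR_BGR2HSV); m=(h[...,0]>60)&(h[...,0]<95)&(h[...,1]>100)
p,r=tool(); v,u=np.nonzero(m); Q=np.array([world('s10',a,b) for a,b in zip(u,v)]); Q=Q[np.linalg.norm(Q-p,axis=1)<70]
C=((RD.T@(Q-O).T).T-CH)@RC; print(len(C),np.percentile(C,[2,50,98],axis=0).round(1).tolist())
E
```

```text
28.2 [553.3 270.4  97.6] [ 0.287  0.502  1.888 -1.194  0.062  2.86 ] z in disp [ 0.667  0.025 -0.745] lean x,y deg [41.8  1.4]
[[ 0.736  0.176  0.654]
 [ 0.117 -0.984  0.132]
 [ 0.667 -0.021 -0.745]]
0.8982639838189016 [ 0.41802584 -0.33828818 -0.35125597]
243 [[6.9, -23.6, 12.3], [40.9, 10.8, 34.8], [52.0, 41.4, 86.0]]
```

{"method": "send_rows", "body": {"plan": [[0,0,-0.2,0,25],[0,0,-0.5,0,25],[0,0,-0.9,0,25],[0,0,-1.6,0,25],[0,0,-2.4,0,25]]}}

```text
t: 28.75
position: [473.9, 254.4, 187.1]
tool_rot: [-0.041, 0.931, 0.079, 0.354]
ft_force: [1.4, 0.6, 0.7]
finger_gap: 0.9
gripper_force: 0.0
```

```bash
python3 st.py; python3 - <<'E'
from h import *
print(robot.state()['ft_force'])
snap('side','s11'); im=cv2.imread('pics/s11.png'); q=pix('s11',[chute((30,0,20))])[0].astype(int)
cv2.imwrite('pics/s11c.png',cv2.resize(im[q[1]-65:q[1]+85,q[0]-80:q[0]+120],None,fx=4,fy=4,interpolation=cv2.INTER_CUBIC))
h=cv2.cvtColor(im,cv2.COLOR_BGR2HSV); m=(h[...,0]>60)&(h[...,0]<95)&(h[...,1]>100)
v,u=np.nonzero(m); Q=np.array([world('s11',a,b) for a,b in zip(u,v)]); Q=Q[np.linalg.norm(Q-chute((28,0,20)),axis=1)<50]
C=((RD.T@(Q-O).T).T-CH)@RC; print(len(C),np.percentile(C,[2,50,98],axis=0).round(1).tolist())
E
```

```text
28.75 [473.9 254.4 187.1] [ 0.305  0.194  2.033 -0.355  0.201  2.029] z in disp [ 0.666  0.025 -0.746] lean x,y deg [41.7  1.5]
[[ 0.737  0.176  0.653]
 [ 0.117 -0.984  0.133]
 [ 0.666 -0.021 -0.746]]
[1.43319611 0.57163194 0.74831837]
583 [[-0.7, -23.0, 8.6], [26.0, 17.0, 34.4], [51.3, 29.7, 36.3]]
```

View pics/s11c.png

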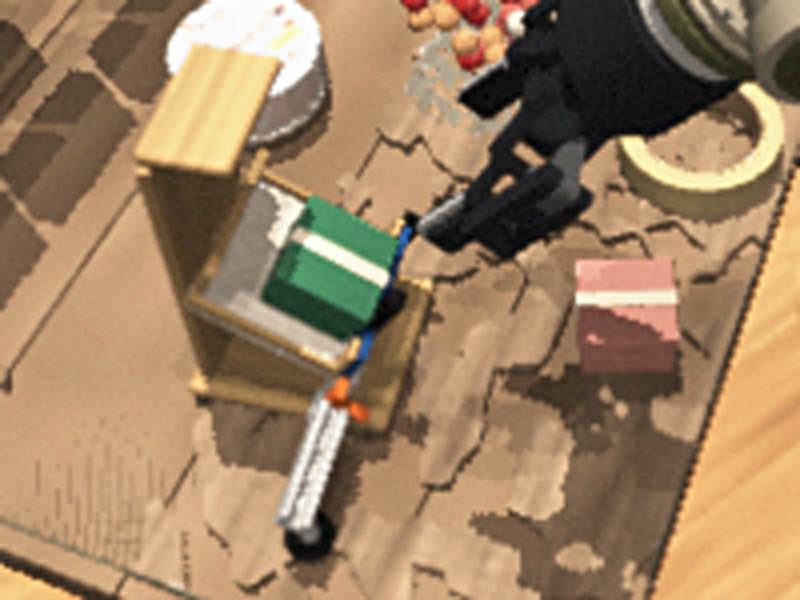

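{"method": "send_rows", "body": {"plan": [[0,0,-0.5,0,25],[0,0,-1,0,25],[0,0,-1,0,25],[0,0,-1,0,25],[0,0,-1,0,25]]}}

```text
t: 29.3
position: [442.4, 247.9, 223.3]
tool_rot: [-0.041, 0.931, 0.079, 0.354]
ft_force: [-0.3, -0.0, -1.2]
finger_gap: 0.901
gripper_force: 0.0
```

```bash
python3 -c "
from plant import robot
s=robot.state();print(s['t'],s['position'],s['ft_force']);print(robot.close_job())"
```

```text
29.3 [442.41195632 247.85201914 223.31878737] [-0.3137519  -0.01893968 -1.23103962]
the job is handed in; nothing more can be done
None
```

The job is handed in at 29.3 s: the gate is home with the orange catch up, the green box is lid up in the chute against it, and the gripper is clear; pressing the box onto the chute floor peaked near 27 N, and joints 3 and 6 read up to about 0.004 rad past their rounded limits, which may be only rounding or noise.

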